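# Shoe-care chest: put the last jar away, shut the lid, fold the hasp

### The arm

A 6-joint arm with a two-finger parallel gripper is mounted at the origin on the work surface. World frame = base frame: x ahead of the robot, y to its left, z up, the work surface at z = 0. Lengths are in m, angles in rad, forces in N, time in s.
With the tool pointing down it reaches from about 0.35 to 0.975 m from the base axis. Payload 4.9 kg.
Tool frame: the origin (TCP) lies at the very end of the fingers, on their centre line; the grasp point (between the pads) lies 19 mm behind it; z points along the fingers, y is the line along which they close (so a half turn about z gives the same grasp; the last joint's range is limited). The gripper opens to 85 mm and grips with 20 to 120 N. Pads are 22 mm wide; open, the fingers measure 114 mm over their backs; the gripper's body (76 mm by 85 mm) begins 54 mm behind the grasp point. The pads swing forward as they close: fully open they stand 13 mm farther back than shut.
Start: joints at [1.191, 0.053, 1.613, -0, 1.476, -0.119], TCP at [0.161, 0.604, 0.231] pointing down, gripper open.
Joint ranges: [-3.01, 3.01], [-1.01, 2.22], [0.06, 2.58], [-1.02, 4.17], [0.09, 2.62], [-3.14, 3.14]. Speed limits (rad/s): [2.57, 2.57, 3.14, 3.14, 3.14, 3.14].

### API

Orientations are given as a unit quaternion [w, x, y, z].
In Python, from plant import manip gives the robot as it stands.
- The arm moves only by the shell command python3 -m pendant 'ROWS'. ROWS is JSON, a list of rows, each a list of 3 entries, a list of its own where there are three numbers: the opening, from 0 (shut) to 1 (fully open), then the shift along the tool's x, y, z in units of 12 cm (1.0 is 12 cm), then the turn about the tool's z in units of pi rad (1.0 is pi rad). In form: [[gripper, [dx, dy, dz], roll], ...]. A call has 1 to 10 rows; each row is the pose to reach, as a shift and turn from the pose commanded when the call began, along the tool's axes at that moment, turning the shorter way round; what a row does not reach only later rows make up. A row lasts 1/10 s, in which the tool goes at most 50 mm and 8.59 degrees, less where a joint would pass 70% of its speed; a pose out of reach is approached as far as the arm can. A call with a number of a shift or a turn outside -1 to 1 is refused whole. A call with a gripper value outside its range is refused whole. The fingers move at their own pace and stop on an object; the grip force is fixed at half the most. Time passes only in rows, so rows that repeat a pose let the fingers close. It gives the time, the measured TCP pose, the force, the opening and the grip force at its end, in the units of the state.
- manip.state(): the state, without advancing time (a new reading comes with each control period).
- manip.grab_frame(name): name is "side" or "top"; returns a dict with "img" (384x512x3 uint8, red, green, blue), "fx", "fy", "cx", "cy" (pixels), "D" ([k1, k2, p1, p2, k3] as OpenCV has them; the pictures are not rectified), "eye" and "rotation" of the camera in the world. Camera axes: x right, y down, z forward; pixel columns grow to the right and rows downward; lengths in m; the calibration is good to about 2 mm. A picture is of the moment at which its call begins. There is no depth.
- manip.job_done(): hands the job in; it is judged then, once.
The state is a dict: "time": time; "joint_pos": joint angles; "joint_vel": joint speeds; "joint_efforts": joint torques, N m; "tool_pos": TCP position; "tool_rot": TCP orientation; "contact_force": force on the tool from outside, world axes, zero at the start; "ft_torque": the same for the moment, N m; "gripper_width": opening from 0.0 (shut) to 1.0 (fully open); "grasp_force": force on a finger pad.
Only numpy, scipy, OpenCV 4.12 (cv2) and the standard library are available. Lean on these libraries where they do the work, as an engineer would, in place of code of your own. Each camera call takes 0.05 s, during which the arm holds its last target. There are 200 camera calls.

### The job

Put the cream jar that is still out on the bench back into the shoe-care chest: set it down upright, without dropping it, on the floor of whichever of the three rear bays is empty. Then lower the lid until it is fully shut and, after that, fold the brass hasp down flat against the front of the chest. Leave the two jars and the brush already in the chest, and everything else on the bench, where they are.

Things in the scene. Friction and masses are not known exactly. Their poses are not given: they have to be found in the camera images.
- jar: the cream jar to put away: upright cylinder, 46 mm diameter, 60 mm tall, amber glass with a paper band and an aluminium screw lid (same diameter), about 130 g, standing on the bench to the left of the chest; identical to the two in the chest. Origin: centre of its underside, z up.
- jar_b: one of the two identical jars already standing in the chest, each near the middle of a different rear bay (which bays differs from start to start). Origin: centre of its underside.
- jar_c: the other of the two jars already in the chest. Origin: centre of its underside.
- box: open dark-wood shoe-care chest with brass corners, fixed, 190 mm deep (x) by 330 mm wide (y), rim 85 mm above the bench, walls 10 mm, floor top 8 mm above the bench. Origin: centre of its underside; x points to its rear (hinge) side, y to its left, z up; its front faces -x, roughly towards the robot. Three bays lie side by side at the rear, the brush compartment in front.
- bay_0 (a point): centre of the left (+y of the chest) rear bay, on the chest's floor, 48 mm in front of the hinge line. Each bay is 76 mm square, against the back wall; the strips between the bays and in front of them are 6 mm thick and 22 mm high above the floor. The open lid leans over the bays, so an upright gripper has no room.
- bay_1 (a point): centre of the middle rear bay, on the floor, 82 mm from its neighbours' centres.
- bay_2 (a point): centre of the right (-y of the chest) rear bay, on the floor. At each end of the row is a 29 mm wide slot with wax sticks, then the side wall.
- lid (a joint): lid angle in rad: 0 shut (level on the rim), growing as it opens; it starts between 1.24 and 1.30 (leaning 16 to 19 degrees forward of upright) and its quadrant stays stop it at 1.32. The hinge is stiff: the lid stays wherever it is left; about 3 to 4 N at its free edge moves it.
- lid_hinge (a point): middle of the hinge line: the chest's rear top edge, 85 mm above the bench; the line runs along the chest's y.
- lid_edge (a point): middle of the lid's free edge on its outer face (the one that is on top when shut). The lid is a flat board 190 mm by 330 mm, 12 mm thick; this point is 190 mm from the hinge line along the lid and 12.5 mm out from the plane of its underside, which passes through the hinge line. An 8 mm lining board is fixed to its underside, inside the rim.
- hasp (a joint): angle of the brass hasp in rad: 0 when it hangs parallel to the chest's front with the lid shut (folded down flat), 1.57 when it points straight out in the plane of the lid, beyond the lid's edge; it starts between 1.2 and 2.0. It stays wherever it is left; about 1 N at its tip moves it.
- hasp_hinge (a point): middle of the hasp's hinge line at the middle of the lid's front edge (5 mm beyond the edge, 5 mm above the plane of the lid's underside), parallel to the chest's y.
- hasp_tip (a point): middle of the hasp's free end: the hasp is a plate 30 mm wide, 3 mm thick, 44 mm long from its hinge line (which lies in the plate's mid-plane), with a 4 mm lip at the tip on its outer face.
- brush: shoe brush, 165 x 50 x 40 mm, light wood on dark bristles, lying along y in the chest's front compartment; bystander. Origin: centre of its underside.
- tin: flat dark steel polish tin, 80 mm diameter, 24 mm tall, on the bench beyond the jar; bystander.
- bottle: white bottle with a black cap, 56 mm diameter, 150 mm tall, at the back left of the bench; bystander.
- hammer: hammer with a light wooden handle lying at the left; bystander.
- tape: roll of paper tape lying flat, 96 mm diameter, 24 mm tall, at the near left; bystander.
- last: wooden shoe last, 262 mm long, 100 mm tall, at the right of the chest; bystander.
- awl: wooden-handled awl, 150 mm long, lying at the near right; bystander.
Mind the look-alikes: they are no part of the job. Leave any blue or red look-alike of the jar alone. Leave any green or red look-alike of the jar_b alone.

How it is judged:
On the way, in this order (a step that is already met when the one before it is completed fails the run):
1. the jar is set down upright on the floor of the empty rear bay while the fingers still hold it (((horizontal distance between jar and bay_0 below 0.032 m and z of jar in the frame of box below 0.014 m and angle between jar's own z axis and vertical below 0.12 rad) or (horizontal distance between jar and bay_1 below 0.032 m and z of jar in the frame of box below 0.014 m and angle between jar's own z axis and vertical below 0.12 rad) or (horizontal distance between jar and bay_2 below 0.032 m and z of jar in the frame of box below 0.014 m and angle between jar's own z axis and vertical below 0.12 rad)) and horizontal distance between jar and jar_b above 0.06 m and horizontal distance between jar and jar_c above 0.06 m and contact force between the fingers and jar above 0.5 N), for 0.05 s.
2. the lid is fully shut (within 0.03 rad) (value of joint lid below 0.03 rad), for 0.2 s.
3. the hasp is folded down (within 0.15 rad) (value of joint hasp below 0.15 rad), for 0.2 s.
At the end, for the whole second after the job is handed in: The jar stands upright (within 0.12 rad) and at rest on the floor (within 6 mm) of the rear bay that was empty, the other two jars still stand in theirs, the lid is shut within 0.03 rad and the hasp folded down within 0.15 rad (((horizontal distance between jar and bay_0 below 0.032 m and z of jar in the frame of box below 0.014 m and angle between jar's own z axis and vertical below 0.12 rad) or (horizontal distance between jar and bay_1 below 0.032 m and z of jar in the frame of box below 0.014 m and angle between jar's own z axis and vertical below 0.12 rad) or (horizontal distance between jar and bay_2 below 0.032 m and z of jar in the frame of box below 0.014 m and angle between jar's own z axis and vertical below 0.12 rad)) and horizontal distance between jar and jar_b above 0.06 m and horizontal distance between jar and jar_c above 0.06 m and ((horizontal distance between jar_b and bay_0 below 0.032 m and z of jar_b in the frame of box below 0.014 m and angle between jar_b's own z axis and vertical below 0.12 rad) or (horizontal distance between jar_b and bay_1 below 0.032 m and z of jar_b in the frame of box below 0.014 m and angle between jar_b's own z axis and vertical below 0.12 rad) or (horizontal distance between jar_b and bay_2 below 0.032 m and z of jar_b in the frame of box below 0.014 m and angle between jar_b's own z axis and vertical below 0.12 rad)) and ((horizontal distance between jar_c and bay_0 below 0.032 m and z of jar_c in the frame of box below 0.014 m and angle between jar_c's own z axis and vertical below 0.12 rad) or (horizontal distance between jar_c and bay_1 below 0.032 m and z of jar_c in the frame of box below 0.014 m and angle between jar_c's own z axis and vertical below 0.12 rad) or (horizontal distance between jar_c and bay_2 below 0.032 m and z of jar_c in the frame of box below 0.014 m and angle between jar_c's own z axis and vertical below 0.12 rad)) and linear speed of jar below 0.02 m/s and value of joint lid below 0.03 rad and value of joint hasp below 0.15 rad); the robot touches nothing.
It fails at once if one of the two jars already in the chest is pushed more than 30 mm or knocked over (distance of any of jar_b, jar_c from where it was at the start of the episode above 0.03 m or angle between any of jar_b, jar_c's own z axis and vertical above 0.4 rad).
It fails at once if the brush or another thing on the bench is moved more than 30 mm (distance of any of brush, tin, hammer, last, bottle, tape, awl from where it was at the start of the episode above 0.03 m).
It also fails if it takes over 69 s, if anything falls off the work surface, if the arm or the gripper's body presses on something with over 40 N, if the wrist force passes 120 N, or if a joint passes its speed limit or range.

## Working session

There is one attempt and no reset: what is moved stays moved. The work goes in short steps, Python scripts to look and compute and a shell command to move; the robot and the scene stay as the last step left them, time stands still between calls to the robot, and variables do not carry over. Pictures are saved under pics/ and viewed, at most 10 in all, crops included, and the job is handed in when it is done.

```bash
mkdir -p pics; ls; python3 - <<'E'
from plant import manip
import cv2
s=manip.state();print(s['tool_pos'],s['tool_rot'],s['time'])
for n in("side","top"):
    f=manip.grab_frame(n);cv2.imwrite(f"pics/{n}0.png",f["img"][...,::-1])
    print(n,{k:f[k] for k in f if k!="img"})
E
```

```text
pics
[0.16092931 0.60326879 0.23005926] [-2.45488970e-04  1.30025182e-01  9.91510147e-01 -1.00995463e-03] 0.0
side {'fx': 414.4229459028732, 'fy': 414.4229459028732, 'cx': 258.56471832905646, 'cy': 192.68731306681096, 'D': array([0.00140603, 0.        , 0.        , 0.        , 0.        ]), 'eye': array([0.19629063, 0.84849375, 0.83757711]), 'rotation': array([ 0.08091131, -0.15342656,  0.89024829, -0.42115511])}
top {'fx': 457.0457019470154, 'fy': 457.0457019470154, 'cx': 255.24567952391445, 'cy': 182.3505561137513, 'D': array([-0.10192236,  0.        ,  0.        ,  0.        ,  0.        ]), 'eye': array([0.27770363, 0.01236544, 1.7936886 ]), 'rotation': array([-0.04889912,  0.71189772, -0.69864633,  0.05199828])}
```

View pics/top0.png

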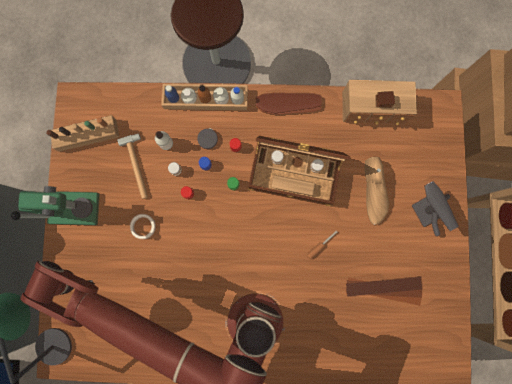

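View pics/side0.png

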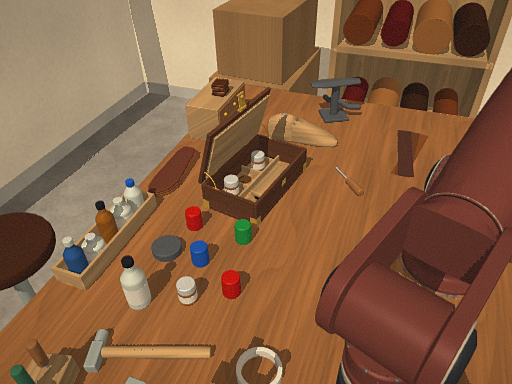

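The top picture shows the chest at about (297,170), jars in its left (278,156) and right (317,165) bays, and the middle one apparently empty. Candidates for the loose jar, as top pixel / side pixel:
- white jar (174,169) / (187,290)
- red (187,192) / (231,284)
- blue (205,162) / (200,253)
- red (235,144) / (194,218)
- green (233,183) / (243,232)

I choose the white-lidded one and will check it in a crop.

```bash
python3 - <<'E'
import cv2,numpy as np
t=cv2.imread("pics/top0.png");s=cv2.imread("pics/side0.png")
R=lambda i,x,y,w,h,k:cv2.resize(i[y:y+h,x:x+w],None,fx=k,fy=k,interpolation=cv2.INTER_CUBIC)
a=R(t,240,125,120,90,6)      # 720x540 chest from above
cv2.imwrite("pics/c1.png",a)
b=R(s,190,80,130,150,4)  #520x600
c=R(s,165,270,45,40,6) #270x240
d=R(t,155,150,45,40,6)
p=np.zeros((600,800,3),np.uint8);p[:,:520]=b;p[:240,525:795]=c;p[300:540,525:795]=d
cv2.imwrite("pics/c2.png",p)
E
cat > h.py <<'E'
import numpy as np,cv2
from scipy.spatial.transform import Rotation as Ro
from scipy.optimize import least_squares
C={'side':(414.4229459,258.5647183,192.6873131,[.00140603,0,0,0,0],[.19629063,.84849375,.83757711],[.08091131,-.15342656,.89024829,-.42115511]),
'top':(457.0457019,255.2456795,182.3505561,[-.10192236,0,0,0,0],[.27770363,.01236544,1.7936886],[-.04889912,.71189772,-.69864633,.05199828])}
def RM(q): return Ro.from_quat([q[1],q[2],q[3],q[0]]).as_matrix()
def proj(n,P):
    f,cx,cy,D,e,q=C[n];R=RM(q);K=np.array([[f,0,cx],[0,f,cy],[0,0,1]])
    return cv2.projectPoints(np.atleast_2d(np.float64(P)),cv2.Rodrigues(R.T)[0],-R.T@np.array(e),K,np.array(D,float))[0][:,0]
def tri(a,b):  # top px, side px
    r=least_squares(lambda P:np.r_[proj('top',P)[0]-a,proj('side',P)[0]-b],[.5,.2,.05]);return r.x,abs(r.fun).max()
def onz(n,px,z):
    r=least_squares(lambda P:proj(n,[P[0],P[1],z])[0]-px,[.5,.2]);return np.r_[r.x,z]
E
python3 -c "
from h import *
print(proj('top',[[.161,.603,.23],[0,0,0],[.5,.2,0]]),proj('side',[[.161,.603,.23]]))"
```

```text
[[ 79.13055597 278.00561812]
 [254.46852024 320.63581835]
 [206.28458526 190.34700911]] [[353.11961662 441.19295026]]
```

View pics/c1.png

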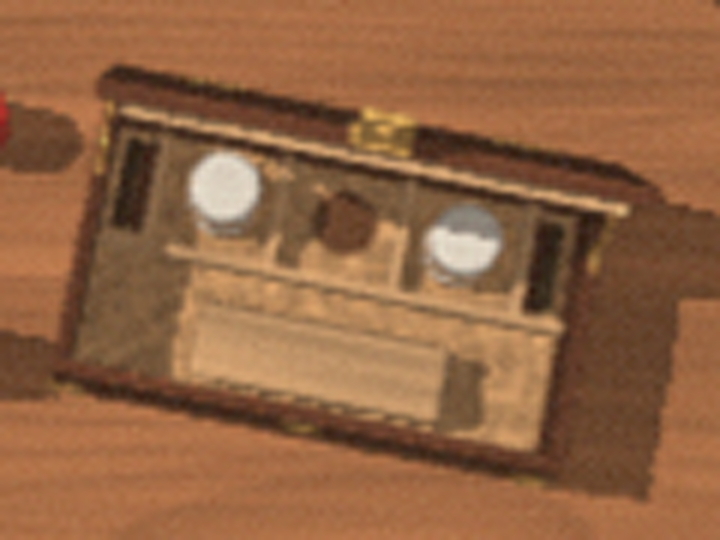

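View pics/c2.png

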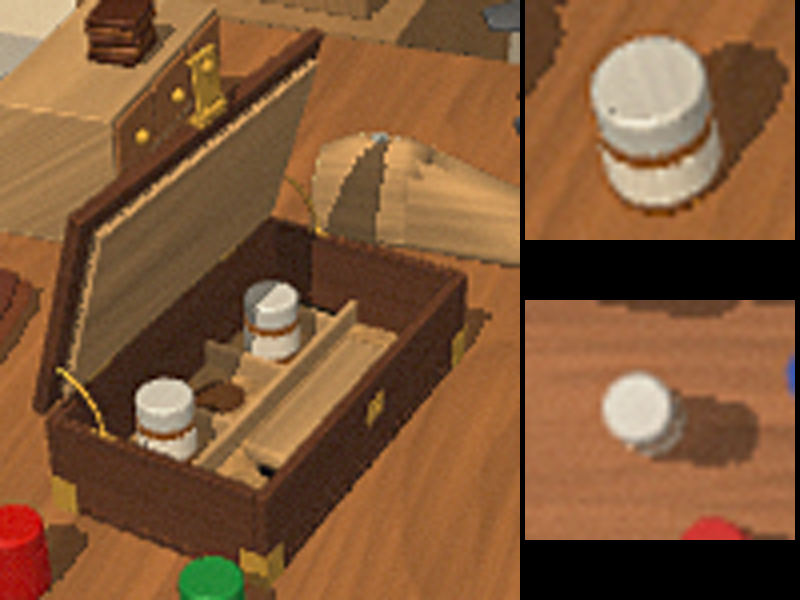

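The crops show that the loose jar is white with a brown band, like the two in the chest. The middle bay is empty, with only a dark disc on its floor, and the lid leans forward with the hasp standing up. Now I'll fit the chest pose.

```bash
cat > fit.py <<'E'
from h import *
def box(p,b):
    c,s=np.cos(p[2]),np.sin(p[2]);b=np.atleast_2d(b)
    return np.c_[p[0]+c*b[:,0]-s*b[:,1],p[1]+s*b[:,0]+c*b[:,1],b[:,2]]
def lidp(a,u,v,y): # u along lid, v out from underside -> box frame
    return [.095-u*np.cos(a)+v*np.sin(a),y,.085+u*np.sin(a)+v*np.cos(a)]
E
python3 - <<'E'
from fit import *
print('jar top',tri((173.67,167.83),(185.8,284.2)))
t=lambda x,y:(240+x/6,125+y/6); s=lambda x,y:(190+x/4,80+y/4)
O=[('top',t(62,370),(-.095,.165,.085)),('top',t(560,468),(-.095,-.165,.085)),
('side',s(265,490),(-.095,.165,.085)),('side',s(466,272),(-.095,-.165,.085)),('side',s(50,420),(.095,.165,.085))]
J=[('b',t(225,187),s(165,395)),('c',t(464,238),s(272,300))]
def f(p): return np.concatenate([proj(n,box(p,b))[0]-px for n,px,b in O])
r=least_squares(f,[.57,-.1,-.2]);print(r.x,r.fun.round(1))
for n,a,b in J:
    P,e=tri(a,b);d=P[:2]-r.x[:2];c,q=np.cos(r.x[2]),np.sin(r.x[2]);print(n,P,e,'box',c*d[0]+q*d[1],-q*d[0]+c*d[1])
L=[('top',t(115,68),0.0125,.165),('top',t(655,190),.0125,-.165),('side',s(320,32),.0125,-.165),('side',s(75,215),.0125,.165)]
for v in(0,.0125):
  g=lambda a:np.concatenate([proj(n,box(r.x,lidp(a[0],.19,v,y)))[0]-px for n,px,_,y in L])
  q=least_squares(g,[1.27]);print(v,q.x,q.fun.round(1))
for n,px in(('hasp tip',(t(388,110),s(203,48))),('hinge',(t(382,152),s(210,122)))):
  print(n,tri(*px))
print('bays',box(r.x,[[.047,y,.008] for y in(.082,0,-.082)]))
E
```

```text
jar top (array([0.58120195, 0.3251593 , 0.05173886]), np.float64(0.5529063297258574))
[ 0.57363062 -0.14638629 -0.17293606] [-1.9 -0.5  1.1 -0.3  1.   1.3  0.6 -1.2 -0.8 -1.4]
b [ 0.63255322 -0.07629788  0.06328632] 0.5690675148092623 box 0.045983213513890904 0.07918208988953689
c [ 0.60196999 -0.2314958   0.05886079] 0.27150327227590765 box 0.04256190409669794 -0.07896348536372753
0 [1.32395925] [-3.1  1.8  1.6 -0.3 -0.9 -2.1  0.2 -0.1]
0.0125 [1.25796116] [-3.1  1.8  1.7 -0.3 -0.8 -2.2  0.2 -0.2]
hasp tip (array([ 0.6226423 , -0.15357062,  0.31841956]), np.float64(0.25077197351066616))
hinge (array([ 0.61662664, -0.15533522,  0.25983359]), np.float64(1.1750827558232118))
bays [[ 0.63403973 -0.07369696  0.008     ]
 [ 0.61992955 -0.15447384  0.008     ]
 [ 0.60581937 -0.23525071  0.008     ]]
```

The middle bay is empty, centred near (0.618,-0.154), and the loose jar is at (0.581,0.325). The moves only shift and roll the tool, so I'll check whether reaching for the workspace limit tilts it, because an upright gripper won't fit under the lid.

```bash
python3 -m pendant '[[1,[0,0,-1],0],[1,[0,0,-1],0],[1,[0,0,-1],0],[1,[0,0,-1],0]]'
python3 -m pendant '[[1,[-1,-0.9,-1],0],[1,[-1,-0.9,-1],0],[1,[-1,-0.9,-1],0],[1,[-1,-0.9,-1],0],[1,[-1,-0.9,-1],0]]' >/dev/null
python3 -m pendant '[[1,[-1,-0.9,0],0],[1,[-1,-0.9,0],0],[1,[-1,-0.9,0],0],[1,[-1,-0.9,0],0]]' >/dev/null
python3 -m pendant '[[1,[-1,-0.9,0],0],[1,[-1,-0.9,0],0],[1,[-1,-0.9,0],0],[1,[-1,-0.9,0],0]]'>/dev/null
python3 -m pendant '[[1,[-1,-0.9,0],0],[1,[-1,-0.9,0],0],[1,[-1,-0.9,0],0],[1,[-1,-0.9,0],0]]'
```

```text
time: 0.5
tool_pos: [0.1617, 0.6052, 0.3567]
tool_rot: [0.001, 0.13, 0.992, 0.004]
contact_force: [-0.3, 0.1, -0.4]
gripper_width: 0.997
grasp_force: 0.0
time: 2.2
tool_pos: [0.5151, 0.0604, 0.468]
tool_rot: [-0.002, 0.132, 0.991, -0.0]
contact_force: [0.1, 0.6, -0.5]
gripper_width: 0.997
grasp_force: 0.0
```

```bash

python3 -m pendant '[[1,[-0.7,-1,0],0],[1,[-0.7,-1,0],0],[1,[-0.7,-1,0],0],[1,[-0.7,-1,0],0]]'>/dev/null
python3 -m pendant '[[1,[-1,0.1,0],0],[1,[-1,0.1,0],0],[1,[-1,0.1,0],0]]'
python3 -m pendant '[[1,[-1,0.1,0],0],[1,[-1,0.1,0],0],[1,[-1,0.1,0],0]]'
python3 -m pendant '[[1,[-1,0.1,0],0],[1,[-1,0.1,0],0],[1,[-1,0.1,0],0]]'
python3 -m pendant '[[1,[-1,0.1,0],0],[1,[-1,0.1,0],0],[1,[-1,0.1,0],0],[1,[-1,0.1,0],0]]'; python3 -c "
from plant import manip
print(manip.state()['joint_pos'])"
```

```text
time: 2.9
tool_pos: [0.6854, -0.0924, 0.467]
tool_rot: [-0.003, 0.129, 0.992, 0.001]
contact_force: [-1.1, 0.3, -0.7]
gripper_width: 1.001
grasp_force: 0.0
time: 3.2
tool_pos: [0.8051, -0.1111, 0.4652]
tool_rot: [-0.003, 0.129, 0.992, 0.001]
contact_force: [1.1, -0.3, -0.8]
gripper_width: 0.997
grasp_force: 0.0
time: 3.5
tool_pos: [0.9058, -0.1273, 0.4614]
tool_rot: [0.006, 0.129, 0.992, 0.0]
contact_force: [44.1, -4.8, 85.0]
gripper_width: 1.0
grasp_force: 0.0
time: 3.9
tool_pos: [0.9342, -0.1353, 0.4255]
tool_rot: [0.024, 0.129, 0.991, -0.0]
contact_force: [0.3, -0.5, -0.4]
gripper_width: 1.004
grasp_force: 0.0
[-0.22362973  0.97992171  0.05497006  0.00436479  2.05817717 -1.53267641]
```

```bash

python3 -m pendant '[[1,[0,0,0],0],[1,[0,0,0],0]]'
python3 -m pendant '[[1,[0.2,0,0],0],[1,[0.4,0,0],0],[1,[0.6,0,0],0],[1,[0.6,0,0],0]]'; python3 -c "
from plant import manip
s=manip.state();print(s['joint_pos'],s)"
```

```text
time: 4.1
tool_pos: [0.9339, -0.1365, 0.426]
tool_rot: [0.025, 0.13, 0.991, -0.0]
contact_force: [-0.5, -0.2, -0.3]
gripper_width: 1.002
grasp_force: 0.0
time: 4.5
tool_pos: [0.8624, -0.1172, 0.4231]
tool_rot: [0.024, 0.13, 0.991, -0.0]
contact_force: [0.7, -0.2, 0.3]
gripper_width: 1.003
grasp_force: 0.0
[-0.22163789  0.6197078   0.60454519  0.00388209  1.86994686 -1.5307709 ] {'time': 4.5, 'joint_pos': array([-0.22163789,  0.6197078 ,  0.60454519,  0.00388209,  1.86994686,
       -1.5307709 ]), 'joint_vel': array([-0.00761108,  0.07605424, -0.13310574, -0.00218888, -0.00941845,
       -0.00067718]), 'joint_efforts': array([-9.63423215e-02, -6.42339420e+01, -3.62687552e+01, -8.70875112e-03,
       -1.09596360e-01,  3.19040053e-03]), 'tool_pos': array([ 0.86237012, -0.11720297,  0.42306674]), 'tool_rot': array([ 2.37634384e-02,  1.29811301e-01,  9.91253865e-01, -3.15443874e-04]), 'contact_force': array([ 0.67711041, -0.17711146,  0.34005426]), 'ft_torque': array([-0.01241381,  0.01885093, -0.05870462]), 'grasp_force': 0.0, 'gripper_width': 1.0029439388128267}
```

The tilt grows at the limit and stays afterwards, so I'll build it up slowly.

```bash

python3 -m pendant '[[1,[-0.1,0,-0.05],0],[1,[-0.2,0,-0.1],0],[1,[-0.3,0,-0.15],0],[1,[-0.4,0,-0.2],0],[1,[-0.5,0,-0.25],0],[1,[-0.6,0,-0.3],0],[1,[-0.7,0,-0.35],0],[1,[-0.8,0,-0.4],0],[1,[-0.9,0,-0.45],0],[1,[-1,0,-0.5],0]]'
python3 -c "
from plant import manip
print(manip.state()['joint_pos'])"
python3 -m pendant '[[1,[-0.1,0,-0.1],0],[1,[-0.2,0,-0.2],0],[1,[-0.3,0,-0.3],0],[1,[-0.4,0,-0.4],0],[1,[-0.5,0,-0.5],0]]'
python3 -c "
from plant import manip
print(manip.state()['joint_pos'])"
```

```text
time: 5.5
tool_pos: [0.9257, -0.1406, 0.459]
tool_rot: [0.041, 0.13, 0.991, -0.001]
contact_force: [-0.8, -0.2, -0.3]
gripper_width: 1.001
grasp_force: 0.0
[-0.2320426   0.94414883  0.05496316  0.00757408  2.0597044  -1.53827584]
time: 6.0
tool_pos: [0.9196, -0.1456, 0.4841]
tool_rot: [0.057, 0.13, 0.99, -0.001]
contact_force: [1.1, 0.2, -0.9]
gripper_width: 1.002
grasp_force: 0.0
[-0.2398317   0.91736281  0.05496193  0.01128363  2.05616875 -1.54393499]
```

```bash

for i in 1 2; do python3 -m pendant '[[1,[-0.1,0,-0.1],0],[1,[-0.2,0,-0.2],0],[1,[-0.3,0,-0.3],0],[1,[-0.4,0,-0.4],0],[1,[-0.5,0,-0.5],0],[1,[-0.6,0,-0.6],0],[1,[-0.7,0,-0.7],0],[1,[-0.8,0,-0.8],0],[1,[-0.9,0,-0.9],0],[1,[-1,0,-1],0]]'
python3 -c "
from plant import manip
print(manip.state()['joint_pos'])"; done
```

```text
time: 7.0
tool_pos: [0.9016, -0.1524, 0.527]
tool_rot: [0.073, 0.13, 0.989, -0.002]
contact_force: [-0.3, -0.2, -0.2]
gripper_width: 0.999
grasp_force: 0.0
[-0.25306153  0.87004324  0.05498014  0.01629916  2.0713384  -1.55418115]
time: 8.0
tool_pos: [0.8825, -0.158, 0.5681]
tool_rot: [0.089, 0.13, 0.988, -0.003]
contact_force: [-0.1, 0.1, 0.4]
gripper_width: 0.998
grasp_force: 0.0
[-0.26593713  0.82382383  0.05499971  0.02192149  2.08481777 -1.56338206]
```

```bash

for i in 1 2 3 4 5 6 7 8; do python3 -m pendant '[[1,[-0.15,0,-0.1],0],[1,[-0.3,0,-0.2],0],[1,[-0.4,0,-0.3],0]]' | egrep 'pos|rot|cont'; done
python3 -c "
from plant import manip
print(manip.state()['joint_pos'])"
```

```text
tool_pos: [0.8823, -0.162, 0.5811]
tool_rot: [0.105, 0.129, 0.986, -0.003]
contact_force: [0.0, -0.1, 1.0]
tool_pos: [0.8811, -0.1655, 0.5953]
tool_rot: [0.121, 0.129, 0.984, -0.004]
contact_force: [0.5, -0.7, 0.1]
tool_pos: [0.8792, -0.1688, 0.6105]
tool_rot: [0.137, 0.129, 0.982, -0.005]
contact_force: [-0.5, -0.2, 0.3]
tool_pos: [0.8767, -0.1718, 0.6265]
tool_rot: [0.153, 0.129, 0.98, -0.006]
contact_force: [-0.1, 0.6, -0.2]
tool_pos: [0.8733, -0.1745, 0.6432]
tool_rot: [0.169, 0.128, 0.977, -0.007]
contact_force: [-0.0, -0.7, 0.5]
tool_pos: [0.8692, -0.1769, 0.6606]
tool_rot: [0.185, 0.128, 0.974, -0.008]
contact_force: [-0.9, -0.0, 0.1]
tool_pos: [0.8643, -0.179, 0.6786]
tool_rot: [0.201, 0.128, 0.971, -0.009]
contact_force: [0.4, 0.3, 0.5]
tool_pos: [0.8586, -0.1808, 0.6972]
tool_rot: [0.217, 0.127, 0.968, -0.01]
contact_force: [0.8, 0.3, 0.8]
[-0.30995973  0.68930882  0.05619731  0.05992506  1.96045963 -1.58375445]
```

```bash
cat > mv.py <<'E'
from h import *
from plant import manip
def go(target,ydir=None):
    s=manip.state();R=RM(s['tool_rot']);d=R.T@(np.array(target)-s['tool_pos'])/.12
    out=d.round(3)
    if ydir is not None:
        v=R.T@np.array(ydir);print('roll',np.arctan2(-v[0],v[1])/np.pi)
    print('shift',out,'calls',abs(out).max());return R
E
python3 - <<'E'
from mv import *
for n,t,sd in(('jar',(173.67,167.83),(185.8,284.2)),):
    print(onz('top',t,.06),onz('side',sd,.06))
for n,px,z in(('red',(187,192),.06),('blue',(205,162),.06),('bottle',(163,138),.14),('green',(233,183),.06),('tin',(207,138),.024)):print(n,onz('top',px,z))
R=go([.58,.325,.2],[.172,.985,0]);print('tool z',R[:,2])
E
```

```text
[0.57761123 0.32283588 0.06      ] [0.57800872 0.33078873 0.06      ]
red [0.48474607 0.26744981 0.06      ]
blue [0.60268013 0.20243043 0.06      ]
bottle [0.67570945 0.35366713 0.14      ]
green [0.52290479 0.09222136 0.06      ]
tin [0.70654851 0.20187166 0.024     ]
roll -0.02817120122220861
shift [4.8   3.348 2.463] calls 4.8
tool z [ 0.41760599 -0.07558029 -0.90547935]
```

```bash

python3 -m pendant '[[1,[0.3,0.2,0.1],-0.01],[1,[0.6,0.4,0.3],-0.02],[1,[1,0.7,0.5],-0.028],[1,[1,0.7,0.5],-0.028]]'
python3 -m pendant '[[1,[0.3,0.2,0.1],0],[1,[0.6,0.4,0.3],0],[1,[1,0.7,0.5],0],[1,[1,0.7,0.5],0]]' >/dev/null
python3 -m pendant '[[1,[0.3,0.2,0.1],0],[1,[0.6,0.4,0.3],0],[1,[1,0.7,0.5],0],[1,[1,0.7,0.5],0]]' >/dev/null
python3 -m pendant '[[1,[0.3,0.2,0.1],0],[1,[0.6,0.4,0.3],0],[1,[1,0.7,0.5],0],[1,[1,0.7,0.5],0]]'
python3 - <<'E'
from mv import *
go([.5275,.3356,.162],[.172,.985,0])
E
```

```text
time: 10.8
tool_pos: [0.7985, -0.074, 0.594]
tool_rot: [0.217, 0.085, 0.972, -0.02]
contact_force: [-0.2, -0.2, 0.8]
gripper_width: 0.996
grasp_force: 0.0
time: 12.0
tool_pos: [0.5949, 0.2175, 0.2744]
tool_rot: [0.214, 0.083, 0.973, -0.02]
contact_force: [0.4, -0.7, -0.1]
gripper_width: 0.998
grasp_force: 0.0
roll 0.0008325615897368888
shift [1.047 0.878 0.544] calls 1.047
```

```bash

python3 -m pendant '[[1,[0.35,0.3,0.18],0],[1,[0.7,0.6,0.36],0],[1,[1,0.88,0.54],0],[1,[1,0.88,0.54],0],[1,[1,0.88,0.54],0]]'
python3 - <<'E'
from mv import *
go([.586,.325,.034],[.172,.985,0])
import cv2
f=manip.grab_frame("side")["img"][...,::-1];g=manip.grab_frame("top")["img"][...,::-1]
a=cv2.resize(f[180:360,110:290],(540,540));b=cv2.resize(g[130:220,130:217],None,fx=3,fy=3)
import numpy as np
p=np.zeros((540,540+b.shape[1],3),np.uint8);p[:,:540]=a;p[:b.shape[0],540:]=b;cv2.imwrite("pics/g1.png",p)
E
```

```text
time: 12.5
tool_pos: [0.5349, 0.3348, 0.1668]
tool_rot: [0.215, 0.083, 0.973, -0.021]
contact_force: [-0.2, -1.2, 0.5]
gripper_width: 1.0
grasp_force: 0.0
roll 0.0009174387791809312
shift [ 0.074 -0.003  1.187] calls 1.187
```

View pics/g1.png

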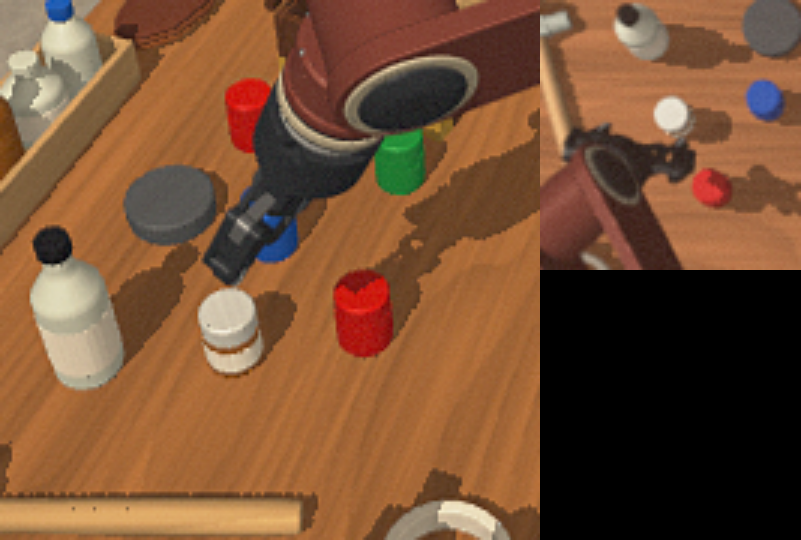

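The open fingers straddle the line to the jar (lid at (228,310) in the left crop), leaning as planned with nothing in the way. I'll go in and grip.

```bash

python3 -m pendant '[[1,[0.07,0,0.2],0],[1,[0.07,0,0.4],0],[1,[0.07,0,0.6],0],[1,[0.07,0,0.8],0],[1,[0.07,0,1],0],[1,[0.07,0,1],0]]'
python3 -m pendant '[[1,[0,0,0.1],0],[1,[0,0,0.19],0],[1,[0,0,0.19],0],[1,[0,0,0.19],0]]'
python3 -m pendant '[[0.4,[0,0,0],0],[0.2,[0,0,0],0],[0,[0,0,0],0],[0,[0,0,0],0],[0,[0,0,0],0],[0,[0,0,0],0],[0,[0,0,0],0],[0,[0,0,0],0]]'
```

```text
time: 13.2
tool_pos: [0.5799, 0.3237, 0.0556]
tool_rot: [0.216, 0.086, 0.972, -0.021]
contact_force: [-0.5, -0.1, -0.1]
gripper_width: 1.002
grasp_force: 0.0
time: 13.6
tool_pos: [0.5883, 0.3243, 0.0363]
tool_rot: [0.216, 0.085, 0.972, -0.02]
contact_force: [0.5, 0.2, -0.5]
gripper_width: 1.001
grasp_force: 0.0
time: 14.4
tool_pos: [0.5886, 0.3249, 0.037]
tool_rot: [0.217, 0.085, 0.972, -0.019]
contact_force: [-2.7, 1.0, 5.0]
gripper_width: 0.52
grasp_force: 61.9
```

```bash
python3 - <<'E'
from mv import *
go([.5886,.3249,.2]);go([.52,-.135,.29],[.172,.985,0])
E
```

```text
shift [-5.78e-01 -1.00e-03 -1.23e+00] calls 1.23
roll -0.00019373818776848215
shift [-0.986 -3.875 -1.862] calls 3.875
```

```bash

python3 -m pendant '[[0,[-0.1,0,-0.2],0],[0,[-0.2,0,-0.4],0],[0,[-0.3,0,-0.6],0],[0,[-0.4,0,-0.8],0],[0,[-0.5,0,-1],0],[0,[-0.5,0,-1],0]]'
python3 -m pendant '[[0,[-0.04,-0.3,-0.08],0],[0,[-0.08,-0.6,-0.15],0],[0,[-0.12,-0.98,-0.23],0],[0,[-0.12,-0.98,-0.23],0]]' >/dev/null
python3 -m pendant '[[0,[-0.04,-0.3,-0.08],0],[0,[-0.08,-0.6,-0.15],0],[0,[-0.12,-0.98,-0.23],0],[0,[-0.12,-0.98,-0.23],0]]' >/dev/null
python3 -m pendant '[[0,[-0.04,-0.3,-0.08],0],[0,[-0.08,-0.6,-0.15],0],[0,[-0.12,-0.98,-0.23],0],[0,[-0.12,-0.98,-0.23],0]]' >/dev/null
python3 -m pendant '[[0,[-0.04,-0.3,-0.05],0],[0,[-0.08,-0.6,-0.1],0],[0,[-0.12,-0.94,-0.14],0],[0,[-0.12,-0.94,-0.14],0],[0,[-0.12,-0.94,-0.14],0],[0,[-0.12,-0.94,-0.14],0]]'
python3 - <<'E'
from mv import *
R=go([.629,-.155,.046],[.172,.985,0]);print(R[:,2])
s=manip.state()['tool_pos'];j=s-[.0106,-.001,.037]
print('jar exp',j,proj('side',[j,j+[0,0,.06]]),proj('top',[j+[0,0,.06]]))
import cv2
f=manip.grab_frame("side")["img"][...,::-1]
cv2.imwrite("pics/p1.png",cv2.resize(f[60:240,170:350],(600,600),interpolation=cv2.INTER_CUBIC))
cv2.imwrite("pics/p1full.png",f)
E
```

```text
time: 15.0
tool_pos: [0.5935, 0.3249, 0.1745]
tool_rot: [0.219, 0.085, 0.972, -0.018]
contact_force: [1.3, 0.7, -1.4]
gripper_width: 0.515
grasp_force: 61.6
time: 16.8
tool_pos: [0.5205, -0.1345, 0.2837]
tool_rot: [0.215, 0.084, 0.973, -0.019]
contact_force: [0.2, -0.4, -1.6]
gripper_width: 0.52
grasp_force: 63.0
roll 8.008891268620347e-05
shift [ 0.    -0.011  2.184] calls 2.184
[ 0.41488227 -0.07324081 -0.90692254]
jar exp [ 0.50988176 -0.13353406  0.24673902] [[275.98633114 124.03885988]
 [276.24446359 104.74089032]] [[298.21538532 177.66714523]]
```

View pics/p1.png

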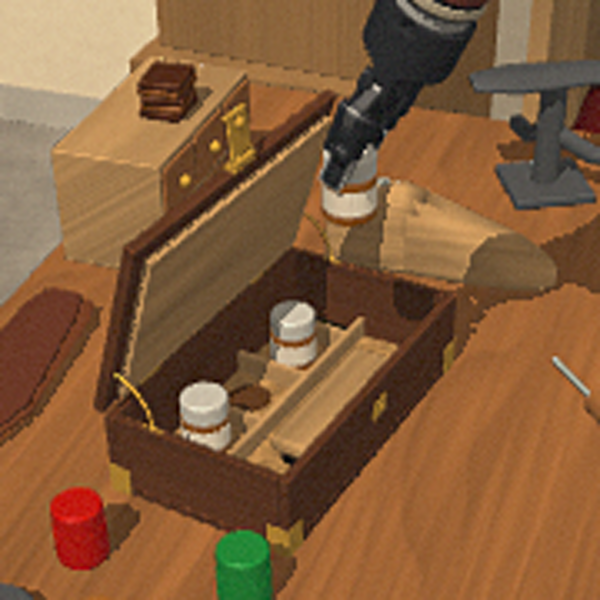

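The jar hangs upright in the grip. Its base is at about (350,212) in the crop, matching the expected pose within 1 px. Now I'll descend along the tool axis.

```bash
python3 -c "
from h import *
print(onz('top',(297.8,161.7),.008),onz('side',(245,179.2),.008))"
python3 -m pendant '[[0,[0,-0.01,0.25],0],[0,[0,-0.01,0.5],0],[0,[0,-0.01,0.75],0],[0,[0,-0.01,1],0],[0,[0,-0.01,1],0]]'
python3 -m pendant '[[0,[0,0,0.15],0],[0,[0,0,0.3],0],[0,[0,0,0.45],0],[0,[0,0,0.6],0],[0,[0,0,0.7],0],[0,[0,0,0.7],0]]'
python3 - <<'E'
from mv import *
go([.629,-.155,.046])
import cv2
f=manip.grab_frame("side")["img"][...,::-1];g=manip.grab_frame("top")["img"][...,::-1]
a=cv2.resize(f[90:210,190:310],(480,480),interpolation=cv2.INTER_CUBIC);b=cv2.resize(g[125:215,260:340],(320,360),interpolation=cv2.INTER_CUBIC)
p=np.zeros((480,800,3),np.uint8);p[:,:480]=a;p[:360,480:]=b;cv2.imwrite("pics/p2.png",p)
E
```

```text
[ 0.6207964  -0.16090308  0.008     ] [ 0.62133352 -0.15462283  0.008     ]
time: 17.35
tool_pos: [0.5684, -0.1433, 0.1704]
tool_rot: [0.211, 0.084, 0.974, -0.018]
contact_force: [-0.2, -0.1, -3.3]
gripper_width: 0.517
grasp_force: 63.0
time: 17.95
tool_pos: [0.6051, -0.1515, 0.0997]
tool_rot: [0.215, 0.084, 0.973, -0.019]
contact_force: [-0.9, -0.2, -1.9]
gripper_width: 0.522
grasp_force: 63.0
shift [0.006 0.006 0.491] calls 0.491
```

View pics/p2.png

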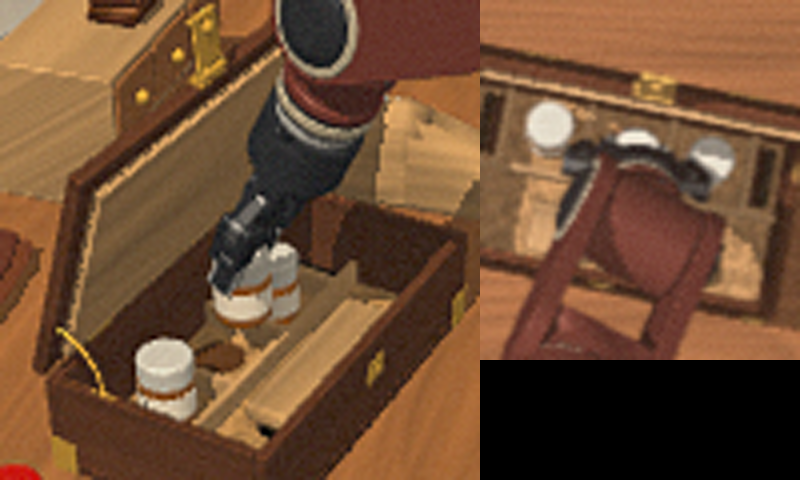

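The jar is in line between its neighbours and clear of the lid. I'll finish the descent slowly.

```bash

python3 -m pendant '[[0,[0,0,0.1],0],[0,[0,0,0.2],0],[0,[0,0,0.3],0],[0,[0,0,0.37],0],[0,[0,0,0.42],0],[0,[0,0,0.42],0],[0,[0,0,0.42],0]]'
python3 -m pendant '[[0,[0,0,0.02],0],[0,[0,0,0.03],0],[0,[0,0,0.03],0]]'
python3 -m pendant '[[0,[0,0,0.02],0],[0,[0,0,0.03],0],[0,[0,0,0.03],0]]'
```

```text
time: 18.75
tool_pos: [0.6266, -0.1564, 0.0551]
tool_rot: [0.216, 0.085, 0.972, -0.02]
contact_force: [0.7, 0.6, -1.7]
gripper_width: 0.518
grasp_force: 63.0
time: 19.05
tool_pos: [0.628, -0.1567, 0.0522]
tool_rot: [0.216, 0.085, 0.972, -0.02]
contact_force: [-0.7, -0.0, -1.8]
gripper_width: 0.518
grasp_force: 63.0
time: 19.35
tool_pos: [0.6294, -0.1569, 0.0485]
tool_rot: [0.216, 0.085, 0.972, -0.02]
contact_force: [-0.8, -0.6, -1.9]
gripper_width: 0.52
grasp_force: 63.0
```

```bash

python3 -m pendant '[[0,[0,0,0.02],0],[0,[0,0,0.02],0],[0,[0,0,0.02],0]]'|egrep 'pos|cont'
python3 -m pendant '[[0,[0,0,0.01],0],[0,[0,0,0.01],0]]'|egrep 'pos|cont'
python3 -m pendant '[[0,[0,0,0.01],0],[0,[0,0,0.01],0]]'|egrep 'pos|cont'
```

```text
tool_pos: [0.6305, -0.1571, 0.0465]
contact_force: [-0.3, -0.3, -1.3]
tool_pos: [0.631, -0.1572, 0.0454]
contact_force: [-0.0, -0.6, -1.0]
tool_pos: [0.632, -0.1575, 0.045]
contact_force: [-1.1, -0.6, 0.4]
```

```bash

python3 -m pendant '[[0,[-0.01,0,0.02],0],[0,[-0.01,0,0.02],0],[0,[-0.01,0,0.02],0]]'|egrep 'pos|cont'
python3 -m pendant '[[0,[0,0,0.01],0],[0,[0,0,0.01],0],[0,[0,0,0.01],0]]'|egrep 'pos|cont'
```

```text
tool_pos: [0.6353, -0.1583, 0.045]
contact_force: [-1.4, 0.5, 5.7]
tool_pos: [0.6361, -0.1585, 0.045]
contact_force: [-6.5, 2.5, 11.8]
```

```bash

python3 -m pendant '[[0.6,[0,0,-0.02],0],[0.66,[0,0,-0.02],0],[0.68,[0,0,-0.02],0],[0.68,[0,0,-0.02],0],[0.68,[0,0,-0.02],0]]'
python3 -m pendant '[[0.68,[0,0,-0.1],0],[0.68,[0,0,-0.2],0],[0.68,[0,0,-0.4],0],[0.68,[0,0,-0.7],0],[0.68,[0,0,-1],0],[0.68,[0,0,-1],0]]'
python3 -m pendant '[[0.3,[0,0,-0.25],0],[0,[0,0,-0.5],0],[0,[0,0,-0.75],0],[0,[0,0,-1],0],[0,[0,0,-1],0]]'
python3 - <<'E'
from mv import *
import cv2
f=manip.grab_frame("side")["img"][...,::-1];g=manip.grab_frame("top")["img"][...,::-1]
cv2.imwrite("pics/r_t.png",g)
a=cv2.resize(f[70:220,180:320],(560,600),interpolation=cv2.INTER_CUBIC);b=cv2.resize(g[130:190,265:325],(240,240),interpolation=cv2.INTER_CUBIC)
p=np.zeros((600,800,3),np.uint8);p[:,:560]=a;p[:240,560:]=b;cv2.imwrite("pics/r.png",p)
E
```

```text
time: 21.15
tool_pos: [0.6328, -0.1575, 0.0434]
tool_rot: [0.216, 0.085, 0.973, -0.02]
contact_force: [0.3, -0.2, 0.2]
gripper_width: 0.682
grasp_force: 0.0
time: 21.75
tool_pos: [0.5851, -0.1497, 0.1607]
tool_rot: [0.222, 0.084, 0.971, -0.022]
contact_force: [1.0, -1.1, 1.0]
gripper_width: 0.679
grasp_force: 0.0
time: 22.25
tool_pos: [0.5339, -0.1402, 0.2676]
tool_rot: [0.221, 0.085, 0.971, -0.022]
contact_force: [-0.0, -0.5, 1.4]
gripper_width: 0.004
grasp_force: 0.0
```

View pics/r.png

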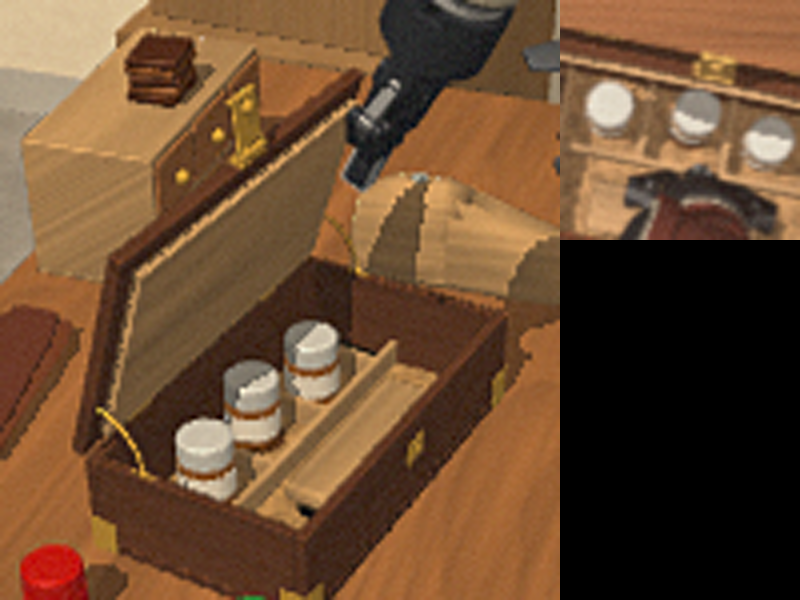

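All three jars stand upright in their bays (crop (205,460), (253,405), (312,360)). Next is the lid, so I'll work out a tip path behind and over it.

```bash
cat > lid.py <<'E'
from mv import *; from fit import *
p=[.5736,-.1464,-.173]
def tcp(a,u,extra=0,y=.05): return box(p,lidp(a,u,.0125+.011*np.cos(a-1.134)+extra,y))[0]
if __name__=='__main__':
    R=RM(manip.state()['tool_rot']);P=manip.state()['tool_pos']
    pre=tcp(1.30,.165,.035);W=[P,[*P[:2],.42],[*pre[:2],.42],pre]
    A=[1.3,1.2,1.1,1.0,.9,.8,.7,.6,.5,.4,.3,.2,.1,0.0]
    W+= [tcp(a,.165,-.004) for a in A]
    W=np.array(W)
    for i in range(1,len(W)):print(i,W[i].round(3),'d',(R.T@(W[i]-W[i-1])/.12).round(2))
E
python3 lid.py
```

```text
1 [ 0.533 -0.14   0.42 ] d [-0.56 -0.   -1.19]
2 [ 0.688 -0.116  0.42 ] d [-1.12  0.42  0.52]
3 [ 0.688 -0.116  0.26 ] d [0.57 0.   1.21]
4 [ 0.651 -0.109  0.249] d [ 0.32 -0.   -0.05]
5 [ 0.635 -0.106  0.246] d [ 0.13 -0.   -0.03]
6 [ 0.619 -0.104  0.241] d [ 0.14 -0.   -0.02]
7 [ 0.604 -0.101  0.234] d [ 0.14 -0.   -0.  ]
8 [ 0.59  -0.098  0.226] d [ 0.14 -0.    0.01]
9 [ 0.576 -0.096  0.217] d [0.14 0.   0.02]
10 [ 0.563 -0.094  0.205] d [0.14 0.   0.04]
11 [ 0.552 -0.092  0.193] d [0.13 0.   0.05]
12 [ 0.541 -0.09   0.179] d [0.13 0.   0.07]
13 [ 0.532 -0.088  0.165] d [0.12 0.   0.08]
14 [ 0.525 -0.087  0.149] d [0.11 0.   0.09]
15 [ 0.519 -0.086  0.133] d [0.1 0.  0.1]
16 [ 0.515 -0.085  0.116] d [0.09 0.   0.11]
17 [ 0.513 -0.085  0.098] d [0.08 0.   0.12]
```

```bash

python3 -m pendant '[[0,[-0.13,0,-0.28],0],[0,[-0.28,0,-0.6],0],[0,[-0.42,0,-0.9],0],[0,[-0.47,0,-1],0],[0,[-0.47,0,-1],0]]' >/dev/null
python3 -m pendant '[[0,[-0.4,0.15,-0.05],0],[0,[-0.7,0.25,0.1],0],[0,[-1,0.42,0.3],0],[0,[-1,0.42,0.3],0]]'|egrep 'pos|cont'
python3 -m pendant '[[0,[-0.2,0,0],0],[0,[-0.2,0,0],0],[0,[-0.2,0,0],0]]'|egrep 'pos|rot|cont'
python3 -c "
from lid import *
pre=tcp(1.3,.165,.035)
go(pre)"
```

```text
tool_pos: [0.6663, -0.1093, 0.4013]
contact_force: [-0.3, -0.2, -1.1]
tool_pos: [0.6847, -0.1148, 0.4195]
tool_rot: [0.214, 0.085, 0.973, -0.02]
contact_force: [-0.7, 0.3, 0.2]
shift [5.37e-01 1.00e-03 1.22e+00] calls 1.22
```

```bash

python3 -m pendant '[[0,[0.1,0,0.25],0],[0,[0.2,0,0.5],0],[0,[0.3,0,0.75],0],[0,[0.43,0,1],0],[0,[0.43,0,1],0]]'|egrep 'pos|rot|cont'
python3 -m pendant '[[0,[0.05,0,0.1],0],[0,[0.1,0,0.2],0],[0,[0.1,0,0.2],0]]'|egrep 'pos|rot|cont'
python3 -m pendant '[[0,[0.05,0,0],0],[0,[0.1,0,-0.02],0],[0,[0.15,0,-0.03],0],[0,[0.2,0,-0.03],0],[0,[0.25,0,-0.04],0],[0,[0.32,0,-0.05],0]]'|egrep 'pos|rot|cont'
```

```text
tool_pos: [0.6851, -0.1149, 0.2828]
tool_rot: [0.21, 0.085, 0.974, -0.019]
contact_force: [-0.4, 0.3, -1.4]
tool_pos: [0.688, -0.1157, 0.2634]
tool_rot: [0.215, 0.085, 0.973, -0.02]
contact_force: [-0.6, -0.6, 0.3]
tool_pos: [0.6519, -0.1093, 0.2544]
tool_rot: [0.217, 0.085, 0.972, -0.02]
contact_force: [2.2, 0.1, 2.9]
```

```bash

python3 -m pendant '[[0,[0.07,0,-0.02],0],[0,[0.13,0,-0.03],0],[0,[0.2,0,-0.04],0],[0,[0.27,0,-0.05],0],[0,[0.27,0,-0.05],0]]'|egrep 'pos|cont'
python3 -m pendant '[[0,[0.07,0,0],0],[0,[0.14,0,0],0],[0,[0.21,0,0],0],[0,[0.28,0,0.01],0],[0,[0.35,0,0.02],0],[0,[0.42,0,0.03],0],[0,[0.42,0,0.03],0]]'|egrep 'pos|cont'
python3 -m pendant '[[0,[0.07,0,0.02],0],[0,[0.14,0,0.04],0],[0,[0.2,0,0.065],0],[0,[0.27,0,0.09],0],[0,[0.27,0,0.09],0]]'|egrep 'pos|cont'
python3 -c "
from lid import *
go(tcp(.6,.165,-.004))"
```

```text
tool_pos: [0.6192, -0.1034, 0.2447]
contact_force: [0.3, -0.1, -0.1]
tool_pos: [0.5756, -0.0958, 0.2195]
contact_force: [0.2, 0.2, 0.1]
tool_pos: [0.5511, -0.0916, 0.1954]
contact_force: [-1.0, -0.7, -0.6]
shift [ 0.004 -0.001  0.02 ] calls 0.02
```

```bash

python3 -m pendant '[[0,[0.06,0,0.05],0],[0,[0.13,0,0.1],0]]'|egrep 'pos|cont'
python3 -m pendant '[[0,[0.06,0,0.04],0],[0,[0.12,0,0.08],0]]'|egrep 'pos|cont'
python3 -m pendant '[[0,[0.06,0,0.045],0],[0,[0.11,0,0.09],0]]'|egrep 'pos|cont'
python3 -c "
from lid import *
import cv2
go(tcp(.3,.165,-.004))
g=manip.grab_frame('top')['img'][...,::-1];f=manip.grab_frame('side')['img'][...,::-1]
cv2.imwrite('pics/l1.png',np.hstack([cv2.resize(f[90:230,180:320],(400,400)),cv2.resize(g[120:220,245:345],(400,400))]))"
```

```text
tool_pos: [0.544, -0.0905, 0.1802]
contact_force: [0.2, -0.9, 1.9]
tool_pos: [0.5345, -0.0888, 0.1642]
contact_force: [1.9, -0.1, 0.8]
tool_pos: [0.5273, -0.0875, 0.149]
contact_force: [1.0, 0.5, 0.8]
shift [ 0.017 -0.    -0.007] calls 0.017
```

View pics/l1.png

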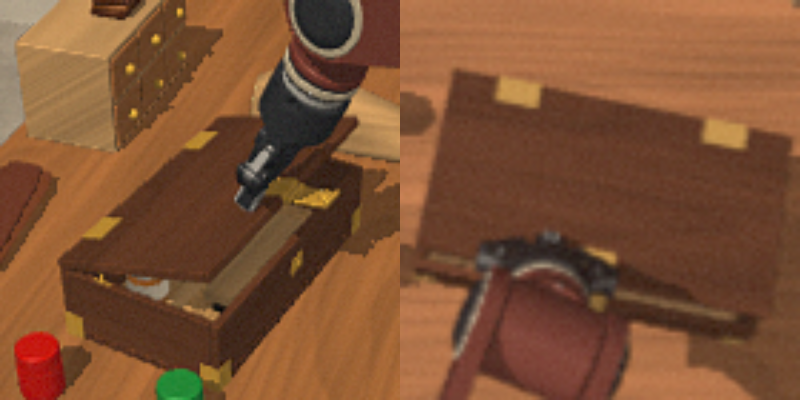

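The picture shows the lid nearly shut, with the tip on its face beside the hasp, which points out at (315,198). I'll keep going and press it shut.

```bash

python3 -m pendant '[[0,[0.05,0,0.05],0],[0,[0.1,0,0.1],0],[0,[0.15,0,0.15],0],[0,[0.19,0,0.21],0],[0,[0.23,0,0.26],0],[0,[0.27,0,0.32],0]]'|egrep 'pos|cont'
python3 -m pendant '[[0,[0.015,0,0.03],0],[0,[0.015,0,0.03],0]]'|egrep 'pos|cont'
python3 -m pendant '[[0,[0.015,0,0.03],0],[0,[0.015,0,0.03],0]]'|egrep 'pos|cont'
python3 -m pendant '[[0,[0.015,0,0.03],0],[0,[0.015,0,0.03],0]]'|egrep 'pos|cont'
```

```text
tool_pos: [0.5148, -0.0855, 0.1007]
contact_force: [0.7, -0.5, 3.2]
tool_pos: [0.5161, -0.0857, 0.1003]
contact_force: [-11.8, 2.5, 17.6]
tool_pos: [0.5179, -0.0862, 0.1]
contact_force: [-21.5, 6.3, 34.0]
tool_pos: [0.5182, -0.0862, 0.0995]
contact_force: [-47.0, 11.6, 61.5]
```

The lid is shut, since z stays at 0.100 under load. Now I'll work out a path to fold the hasp.

```bash

python3 -m pendant '[[0,[-0.03,0,-0.1],0],[0,[-0.03,0,-0.2],0],[0,[-0.03,0,-0.4],0],[0,[-0.03,0,-0.6],0],[0,[-0.03,0,-0.6],0]]'|egrep 'pos|cont'
cat > hasp.py <<'E'
from lid import *
def T(phi,r,ex):
    m=.011*abs(np.sin(phi-.436))+.0015+ex
    f=.195+r*np.cos(phi)+m*np.sin(phi);z=.09-r*np.sin(phi)+m*np.cos(phi)
    return box(p,[.095-f,0,z])[0]
if __name__=='__main__':
    s=manip.state();R=RM(s['tool_rot']);d=np.deg2rad
    W=[s['tool_pos'],T(d(-25),.027,.04)]+[T(d(a),r,-.003) for a,r in((-25,.027),(-10,.027),(5,.027),(20,.028),(35,.03),(50,.033),(65,.036),(80,.038),(90,.038))]
    for i in range(1,len(W)):print(W[i].round(4),'d',(R.T@(W[i]-W[i-1])/.12).round(3))
E
python3 hasp.py
```

```text
tool_pos: [0.4888, -0.081, 0.1589]
contact_force: [-0.1, -0.2, 0.1]
[ 0.4718 -0.1286  0.1467] d [ 0.108 -0.415  0.063]
[ 0.4539 -0.1255  0.1077] d [0.276 0.001 0.228]
[ 0.4497 -0.1248  0.0994] d [0.061 0.    0.047]
[ 0.4484 -0.1245  0.0899] d [0.044 0.    0.067]
[ 0.4494 -0.1247  0.0799] d [0.028 0.    0.079]
[ 0.4507 -0.1249  0.0731] d [0.014 0.    0.056]
[ 0.4518 -0.1251  0.0667] d [0.014 0.    0.052]
[ 0.4551 -0.1257  0.0597] d [-0.     0.     0.065]
[ 0.4613 -0.1268  0.0539] d [-0.026  0.     0.066]
[ 0.4667 -0.1277  0.052 ] d [-0.035  0.     0.034]
```

```bash

python3 -m pendant '[[0,[0.05,-0.2,0.03],0],[0,[0.11,-0.42,0.06],0],[0,[0.11,-0.42,0.06],0],[0,[0.11,-0.42,0.06],0]]'|egrep 'pos|cont'
python3 -m pendant '[[0,[0.1,0,0.08],0],[0,[0.2,0,0.16],0],[0,[0.28,0,0.23],0],[0,[0.31,0,0.25],0],[0,[0.34,0,0.28],0],[0,[0.36,0,0.31],0],[0,[0.385,0,0.345],0]]'|egrep 'pos|cont'
python3 -m pendant '[[0,[0.015,0,0.04],0],[0,[0.03,0,0.08],0],[0,[0.035,0,0.105],0],[0,[0.04,0,0.135],0],[0,[0.05,0,0.16],0],[0,[0.055,0,0.185],0]]'|egrep 'pos|cont'
python3 hasp.py | tail -1; python3 -c "
from hasp import *
go(T(np.deg2rad(65),.036,-.003))"
```

```text
tool_pos: [0.4695, -0.1287, 0.1421]
contact_force: [0.0, 0.0, -0.2]
tool_pos: [0.4469, -0.1249, 0.0875]
contact_force: [0.9, 0.3, 1.0]
tool_pos: [0.4495, -0.1252, 0.0636]
contact_force: [-0.6, -0.0, 2.1]
[ 0.4667 -0.1277  0.052 ] d [-0.035  0.     0.034]
shift [-0.029  0.004  0.049] calls 0.049
```

```bash

python3 -m pendant '[[0,[-0.015,0,0.025],0],[0,[-0.03,0,0.05],0],[0,[-0.04,0,0.08],0],[0,[-0.055,0,0.115],0],[0,[-0.07,0,0.13],0],[0,[-0.09,0,0.15],0],[0,[-0.09,0,0.15],0]]'|egrep 'pos|cont'
python3 -m pendant '[[0,[-0.03,0,0.013],0],[0,[-0.03,0,0.013],0]]'|egrep 'pos|cont'
python3 -m pendant '[[0,[-0.03,0,0.013],0],[0,[-0.03,0,0.013],0]]'|egrep 'pos|cont'
```

```text
tool_pos: [0.4657, -0.1278, 0.0513]
contact_force: [-10.3, 1.0, 6.6]
tool_pos: [0.4667, -0.1277, 0.0501]
contact_force: [-30.2, 3.3, 19.0]
tool_pos: [0.4674, -0.1272, 0.0473]
contact_force: [-41.5, 4.3, 23.8]
```

```bash

python3 -m pendant '[[0,[0.1,0,0],0],[0,[0.3,0,-0.1],0],[0,[0.5,0,-0.4],0],[0,[0.6,0,-0.7],0],[0,[0.6,0,-1],0],[0,[0.6,0,-1],0]]'|egrep 'pos|cont'
python3 -m pendant '[[0,[0,0.4,-0.2],0],[0,[0,0.7,-0.5],0],[0,[0,1,-0.8],0],[0,[0,1,-1],0],[0,[0,1,-1],0]]'|egrep 'time|pos|cont'
python3 -c "
from lid import *
import cv2
g=manip.grab_frame('top')['img'][...,::-1];f=manip.grab_frame('side')['img'][...,::-1]
cv2.imwrite('pics/f1.png',np.hstack([cv2.resize(f[110:230,190:310],(480,480),interpolation=cv2.INTER_CUBIC),cv2.resize(g[130:220,250:330],(320,480))]))"
```

```text
tool_pos: [0.3624, -0.1109, 0.1317]
contact_force: [1.3, -0.2, 0.7]
time: 32.95
tool_pos: [0.3729, 0.0259, 0.2456]
contact_force: [-0.4, 0.4, 0.6]
```

View pics/f1.png

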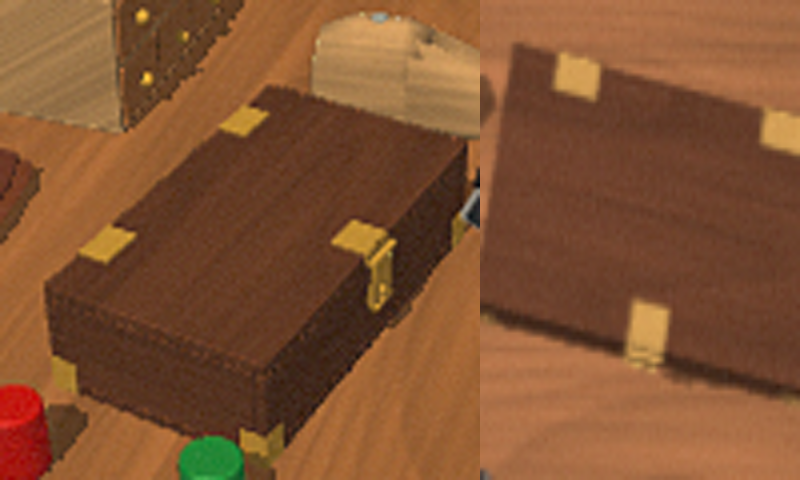

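The lid is flush and shut, the hasp hangs flat against the front at (380,275), and the robot is clear of everything. I'll hand the job in.

```bash
python3 -c "
from plant import manip
print(manip.job_done())"
```

```text
the job is handed in; nothing more can be done
None
```

The cream jar stands upright in the middle rear bay, the lid is shut and the hasp is folded flat; I handed the job in at about 33 s, and the hand-in call gave no verdict.

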